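# Find the tin that rattles and hold it out

## Task

The steel ball for the mould's air valve lies loose in one of the three sealed tins; the other two are packed tight and make no sound. Pick the tins up one at a time and rock or shake each briskly along its length until you find the one in which the ball rattles from end to end, then hold that one out, upright and still, about 15 cm above the middle of the aluminium tray at the far side, and finish while still holding it there. Leave the other two tins standing upright on the bench and do not disturb the other things lying about.

Things in the scene. Friction and masses are not known exactly. Their poses are not given: they have to be found in the camera images.
- tin_a: one of three like sealed steel tins, plain boxes 130 x 56 x 60 mm, about 0.43 kg. Any one may hold the loose 0.19 kg steel ball, free along x: tilted 0.2 rad along x for 0.5 s it runs to the low end and stays there when levelled (43 mm off centre: 0.08 Nm). The other two hold a snug packing of 0.19 kg. Origin: centre of the underside; x along the length, z up. Bears 60 N of grip
- tin_b: one of three like sealed steel tins, plain boxes 130 x 56 x 60 mm, about 0.43 kg. Any one may hold the loose 0.19 kg steel ball, free along x: tilted 0.2 rad along x for 0.5 s it runs to the low end and stays there when levelled (43 mm off centre: 0.08 Nm). The other two hold a snug packing of 0.19 kg. Origin: centre of the underside; x along the length, z up. Bears 60 N of grip
- tin_c: one of three like sealed steel tins, plain boxes 130 x 56 x 60 mm, about 0.43 kg. Any one may hold the loose 0.19 kg steel ball, free along x: tilted 0.2 rad along x for 0.5 s it runs to the low end and stays there when levelled (43 mm off centre: 0.08 Nm). The other two hold a snug packing of 0.19 kg. Origin: centre of the underside; x along the length, z up. Bears 60 N of grip
- tray: shallow square aluminium tray, 120 x 120 mm, 14 mm high, fixed to the far side of the bench: the hand-over place. Origin: centre of its underside, at bench level
- brush: bystander: flat paint brush, 160 mm long, lying; origin under its middle, x along it
- stick: bystander: wooden stirring stick 150 x 18 x 5 mm, lying; origin under its centre, x along it
- cup: bystander: empty clear mixing cup, 84 mm across the rim, 100 mm tall; origin under its centre
- tape_roll: bystander: roll of tape lying flat, 100 mm across, 40 mm high; origin under its centre
- sanding_block: bystander: cork sanding block 65 x 110 x 35 mm; origin under its centre
- screwdriver: bystander: screwdriver lying on the bench, about 200 mm; origin under its middle, x along it
- jar: bystander: white jar, 64 mm across, 85 mm tall; origin under its centre
Not all that is in view belongs to the job. What is shaped like the tin_b but turquoise is not meant. Leave any purple look-alike of the tin_c alone.

How it is judged:
By the outcome, as a careful person would: the job done as asked, in the order asked, and still so for the second after the job is handed in, while the arm keeps its last pose, push and grip.
It also fails if it takes over 64 s, if anything falls off the work surface, if the arm or the gripper's body presses on something with over 40 N, if the wrist force passes 120 N, or if a joint passes its speed limit or range.

## Robot

A 6-joint arm with a two-finger parallel gripper is mounted at the origin on the work surface. World frame = base frame: x ahead of the robot, y to its left, z up, the work surface at z = 0. Lengths are in m, angles in rad, forces in N, time in s.
With the tool pointing down it reaches from about 0.375 to 0.975 m from the base axis. Payload 3.8 kg.
Tool frame: the origin (TCP) lies at the very end of the fingers, on their centre line; the grasp point (between the pads) lies 19 mm behind it; z points along the fingers, y is the line along which they close (so a half turn about z gives the same grasp; the last joint's range is limited). The gripper opens to 88 mm and grips with 3 to 60 N. Pads are 18 mm wide; open, the fingers measure 123 mm over their backs; the gripper's body (75 mm by 187 mm) begins 45 mm behind the grasp point.
Start: joints at [-1.373, 0.264, 1.604, -0, 1.274, -0.037], TCP at [0.157, -0.656, 0.239] pointing down, gripper open.
Joint ranges: [-2.63, 2.63], [-0.94, 2.18], [0.31, 2.57], [-1.31, 4.45], [0, 2.66], [-2.55, 2.55]. Speed limits (rad/s): [2.57, 2.57, 3.14, 3.14, 3.14, 3.14].

## Interface

Orientations are given as a unit quaternion [x, y, z, w].
In Python, from rig import manip, imaging, spotter gives the robot as it stands.
- The arm moves only by the tool apply_moves, never from a script. Its argument "steps" is text: rows parted by semicolons, each of 5 numbers parted by spaces: the finger opening in m, from 0 to 0.0881, then the shift along the tool's x, y, z in m, then the turn about the tool's z in rad. In form: fingers dx dy dz yaw; .... A call has 1 to 10 rows; each row shifts and turns the commanded pose from where the row before left it, along the tool's axes as they then stand; what a row does not reach is not made up. A row lasts 1/8 s, in which the tool goes at most 62.5 mm and 10.7 degrees, less where a joint would pass 70% of its speed; a pose out of reach is approached as far as the arm can. A call is refused whole if a number of a shift passes 0.0625 or a number of a turn 0.188, either way. A call with a gripper value outside its range is refused whole. The fingers move at their own pace and stop on an object; "grip_force" is the grip in N (left out, the last holds). Time passes only in rows, so rows that do not move let the fingers close. It gives the time, the measured TCP pose, the force, the opening and the grip force at its end, in the units of the state.
- manip.observe(): the state, without advancing time (a new reading comes with each control period).
- imaging.capture(name): name is "scene" or "top" or "wrist"; returns the picture (400x640x3 uint8, blue, green, red); there is no depth.
- imaging.camera_model(name): a dict with "camera_matrix" (3x3 intrinsics, pixels), "pose" (4x4, takes a point from camera to world coordinates); the wrist camera has in their place "tool_from_camera" (4x4, takes a point from camera to tool coordinates, whose origin is the TCP and whose axes are the flange's). Camera axes: x right, y down, z forward; pixel columns grow to the right and rows downward; lengths in m; the calibration is good to about 2 mm. The wrist camera is an equidistant fisheye: a pixel r from the principal point sees the ray r / f radians off the axis. A picture is of the moment at which its call begins: read the wrist's pose just before it. camera_model takes no time and is no camera call.
- manip.close_job(): hands the job in; it is judged then, once.
Trained networks look in the newest picture that a camera, given by its name, has taken for a name from the list of things; names that differ only in an ending like _2 or _b are one class to them, and where a whole thing is asked for, a point or a joint stands for the part that bears it (a point fixed in the world has none). Each returns a list of dicts, best first, with "p" (0 to 1); they miss things now and then, are a little off and sometimes report something else, mostly with a low value. They report only what shows in the picture. A call takes as long as a camera call. They do not tell look-alikes from the thing itself.
- spotter.look_for(target, camera): "position" ([x, y, z] in m, in world coordinates, good to about 4 mm: the middle of the surface that is visible of it).
- spotter.pinpoint(target, camera): "position" ([x, y, z] in m, in world coordinates, good to about 4 mm: a listed point, or the origin of a listed thing).
The state is a dict: "t": time; "q": joint angles; "qvel": joint speeds; "tau": joint torques, N m; "tool_pos": TCP position; "tool_rot": TCP orientation; "force": force on the tool from outside, world axes, zero at the start; "wrist_torque": the same for the moment, N m; "opening": opening from 0.0 (shut) to 1.0 (fully open); "gripper_force": force on a finger pad.
Only numpy, scipy, OpenCV 4.12 (cv2) and the standard library are available. Lean on these libraries where they do the work, as an engineer would, in place of code of your own. Each camera call takes 0.05 s, during which the arm holds its last target. There are 200 camera calls.

## Working session

There is one attempt and no reset: what is moved stays moved. The work goes in short steps, Python scripts to look and compute and a tool call to move; the robot and the scene stay as the last step left them, time stands still between calls to the robot, and variables do not carry over. Pictures are saved under pics/ and viewed, at most 10 in all, crops included, and the job is handed in when it is done.

Besides the shell and the picture viewer there is one more tool, called after "Call:" as name(argument=value, ...) on one line, values as JSON. apply_moves: Moves the arm, as the interface text tells. Its arguments: {"type":"object","properties":{"steps":{"type":"string"},"grip_force":{"type":"number"}},"required":["steps"]}

```bash
mkdir -p pics; python3 - <<'E'
from rig import manip, imaging, spotter
import cv2
for c in("top","scene"):
    im=imaging.capture(c); cv2.imwrite(f"pics/{c}0.png",im)
    for t in ("tin_a","tray"):
        for d in spotter.pinpoint(t,c): print(c,t,d)
s=manip.observe();print({k:s[k] for k in("t","tool_pos","tool_rot","force","wrist_torque","opening")})
m=imaging.camera_model("top");print(m)
E
```

```text
top tin_a {'position': [0.6743, -0.1018, 0.0003], 'p': 0.93}
top tin_a {'position': [0.4803, -0.0184, -0.0012], 'p': 0.89}
top tin_a {'position': [0.4595, 0.2524, -0.0024], 'p': 0.81}
top tin_a {'position': [0.4755, -0.2397, 0.0009], 'p': 0.75}
top tin_a {'position': [0.3187, -0.2847, -0.0019], 'p': 0.63}
top tin_a {'position': [0.653, 0.2981, -0.0005], 'p': 0.18}
top tray {'position': [0.6613, 0.1182, -0.0062], 'p': 0.97}
scene tin_a {'position': [0.6768, -0.1048, 0.0006], 'p': 0.95}
scene tin_a {'position': [0.4601, 0.2618, 0.0024], 'p': 0.9}
scene tin_a {'position': [0.3158, -0.2827, -0.0011], 'p': 0.74}
scene tin_a {'position': [0.4764, -0.2423, -0.0025], 'p': 0.7}
scene tin_a {'position': [0.4805, -0.0181, -0.0016], 'p': 0.55}
scene tray {'position': [0.6629, 0.1184, -0.0001], 'p': 0.87}
scene tray {'position': [0.4384, -0.437, 0.0021], 'p': 0.42}
{'t': 0.3, 'tool_pos': array([ 0.15697559, -0.65624827,  0.23826918]), 'tool_rot': array([ 9.93116200e-01,  1.17132731e-01, -2.86338601e-05, -3.68574437e-04]), 'force': array([0.37554442, 0.14872686, 0.01920531]), 'wrist_torque': array([0.03630951, 0.0124018 , 0.05779252]), 'opening': 1.0036228817093915}
{'camera_matrix': array([[458.06068596,   0.        , 316.03642475],
       [  0.        , 458.06068596, 204.72122803],
       [  0.        ,   0.        ,   1.        ]]), 'pose': array([[-0.00951316, -0.99690689,  0.07801377,  0.38706674],
       [-0.99971412,  0.00777042, -0.02261212,  0.00618938],
       [ 0.02193598, -0.07820658, -0.99669581,  1.40174031],
       [ 0.        ,  0.        ,  0.        ,  1.        ]])}
```

View pics/top0.png

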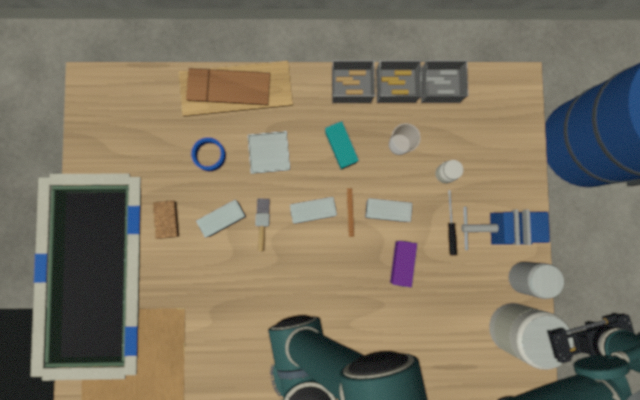

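View pics/scene0.png

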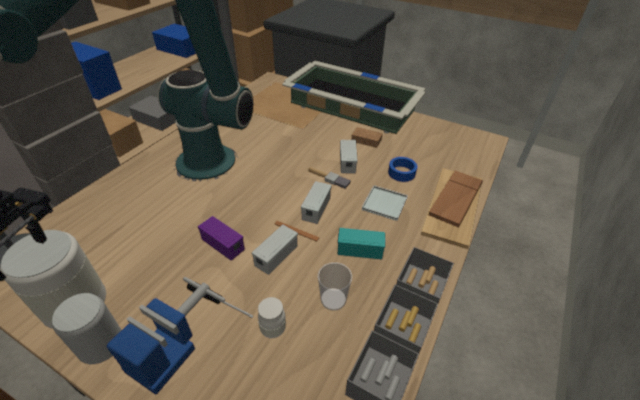

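The top view shows three grey tins at px (388,210), (313,210) and (220,218). The turquoise box at (341,145) and the purple box at (404,263) are look-alikes to leave alone. The tray is at (269,152). Next I get the tins' headings by segmentation and confirm them in one crop.

```bash
cat > h.py <<'E'
import numpy as np
from rig import manip, imaging, spotter
from scipy.spatial.transform import Rotation as R
def unproj(px,z,c="top"):
    m=imaging.camera_model(c);T=m["pose"]
    d=T[:3,:3]@np.linalg.solve(m["camera_matrix"],[px[0],px[1],1.]);o=T[:3,3]
    return o+d*(z-o[2])/d[2]
def plan(x,y,th):
    """shift in tool axes and yaw, from the measured pose"""
    s=manip.observe();M=R.from_quat(s["tool_rot"]).as_matrix()
    d=M.T@(np.array([x,y,s["tool_pos"][2]])-s["tool_pos"])
    a=np.arctan2(M[1,0],M[0,0]); dy=(a-th+np.pi/2)%np.pi-np.pi/2
    return d,dy,a,s["tool_pos"],s["q"]
E
python3 - <<'E'
from h import *
import cv2
im=cv2.imread("pics/top0.png");hsv=cv2.cvtColor(im,cv2.COLOR_BGR2HSV)
out=im.copy()
for n,(u,v) in dict(R=(388,210),M=(313,210),L=(220,218)).items():
    w=np.zeros(im.shape[:2],np.uint8);w[v-28:v+28,u-32:u+32]=255
    g=im.astype(int); mk=((g[...,0]>g[...,2]-8)&(g[...,1]>90)&(w>0)).astype(np.uint8)
    k,l,st,_=cv2.connectedComponentsWithStats(mk);i=1+np.argmax(st[1:,4])
    r=cv2.minAreaRect(np.argwhere(l==i)[:,::-1].astype(np.float32));b=cv2.boxPoints(r)
    cv2.polylines(out,[np.int32(b)],True,(0,0,255),1)
    P=np.array([unproj(p,.06) for p in b]);c=P.mean(0);e=[P[1]-P[0],P[2]-P[1]]
    e.sort(key=np.linalg.norm);th=np.arctan2(e[1][1],e[1][0])
    print(n,c.round(4),"len/wid",[round(np.linalg.norm(x),3) for x in e],"th",round(th%np.pi,3), "plan",plan(c[0],c[1],th)[:3])
cv2.imwrite("pics/crop1.png",cv2.resize(out[110:300,140:480],None,fx=2.3,fy=2.3))
E
```

```text
R [ 0.4748 -0.2372  0.06  ] len/wid [np.float64(0.053), np.float64(0.13)] th 1.458 plan (array([ 4.06621168e-01, -3.33562432e-01,  2.58413563e-04]), np.float64(-1.2233455999100427), np.float64(0.23480449124815325))
M [ 0.4769 -0.0146  0.06  ] len/wid [np.float64(0.054), np.float64(0.127)] th 1.738 plan (array([ 4.60429192e-01, -5.49653302e-01,  4.19643505e-04]), np.float64(-1.5036525266857579), np.float64(0.23480449124815325))
L [0.4547 0.2546 0.06  ] len/wid [np.float64(0.056), np.float64(0.13)] th 2.063 plan (array([ 5.01422885e-01, -8.16551644e-01,  6.18031476e-04]), np.float64(1.3133398895827089), np.float64(0.23480449124815325))
```

View pics/crop1.png

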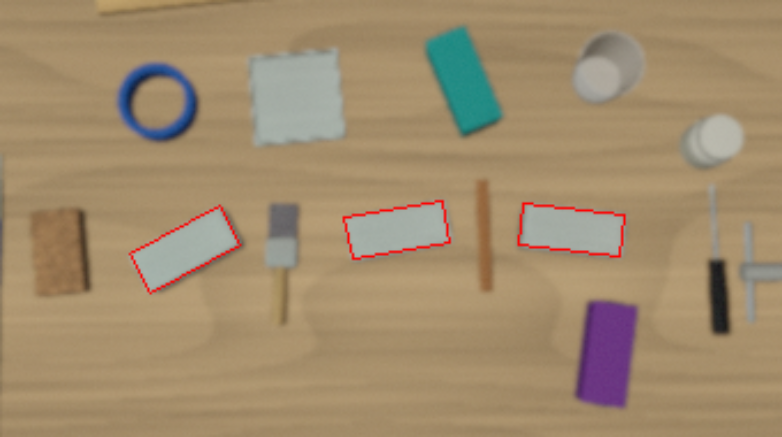

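The crop confirms three grey tins, with rectangles fitting about 130 x 55 mm. The turquoise and purple boxes are clearly excluded. I start with the right tin (R).

Call:
apply_moves(steps="0.088 0 0 -0.05 0; 0.088 0.045 -0.037 0 0; 0.088 0.045 -0.037 0 0; 0.088 0.045 -0.037 0 0; 0.088 0.045 -0.037 0 0; 0.088 0.045 -0.037 0 0; 0.088 0.045 -0.037 0 0; 0.088 0.045 -0.037 0 0; 0.088 0.045 -0.037 0 0; 0.088 0.047 -0.038 0 0", grip_force=50)

```text
t: 1.55
tool_pos: [0.476, -0.2354, 0.289]
tool_rot: [0.993, 0.117, 0.0, 0.0]
force: [1.0, -0.5, -0.8]
opening: 0.996
gripper_force: 0.0
```

Call:
apply_moves(steps="0.088 0 0 0.02 -0.175; 0.088 0 0 0.02 -0.175; 0.088 0 0 0.02 -0.175; 0.088 0 0 0.02 -0.175; 0.088 0 0 0.02 -0.175; 0.088 0 0 0.02 -0.175; 0.088 0 0 0.02 -0.173; 0.088 0 0 0 0")

```text
t: 2.55
tool_pos: [0.4738, -0.2362, 0.147]
tool_rot: [0.747, 0.665, -0.001, -0.002]
force: [-0.5, 1.2, 0.5]
opening: 1.002
gripper_force: 0.0
```

```bash
python3 - <<'E'
from h import *
import cv2
print(*plan(.4748,-.2372,1.458),sep="\n")
cv2.imwrite("pics/wrist1.png",imaging.capture("wrist"))
print(spotter.pinpoint("tin_a","wrist")[:2],spotter.look_for("tin_a","wrist")[:2])
E
```

```text
[-8.91471179e-04  1.12998278e-03 -5.42838364e-06]
-0.0020649952197484556
1.4559350047802515
[ 0.47377962 -0.23618489  0.14696953]
[-5.09518086e-01  6.91659682e-02  2.00698983e+00  1.51765528e-05
  1.06935002e+00 -3.94666821e-01]
[{'position': [0.6752, -0.1067, 0.0025], 'p': 0.94}, {'position': [0.4751, -0.2416, -0.0001], 'p': 0.88}] [{'position': [0.6454, -0.1122, 0.0589], 'p': 0.67}, {'position': [0.4753, -0.2335, 0.0608], 'p': 0.64}]
```

View pics/wrist1.png

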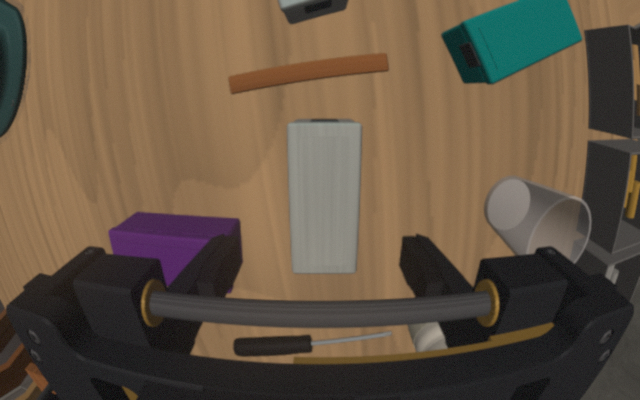

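The wrist view shows the tin centred between the fingers (centre px 324,197) and aligned, with the purple box well clear. I descend and grip.

Call:
apply_moves(steps="0.088 -0.001 0.001 0.05 0; 0.088 0 0 0.045 0; 0.088 0 0 0.028 0; 0.088 0 0 0 0; 0.03 0 0 0 0; 0.03 0 0 0 0; 0.03 0 0 0 0; 0.03 0 0 0 0; 0.03 0 0 0 0; 0.03 0 0 0 0", grip_force=50)

```text
t: 3.95
tool_pos: [0.4767, -0.2385, 0.0269]
tool_rot: [0.746, 0.666, 0.0, 0.001]
force: [-1.5, 1.0, 6.2]
opening: 0.632
gripper_force: 50.0
```

Call:
apply_moves(steps="0.03 0 0 -0.02 0; 0.03 0 0 -0.04 0; 0.03 0 0 -0.06 0; 0.03 0 0 -0.06 0; 0.03 0 0 -0.04 0; 0.03 0 0 0 0; 0.03 0 0 0 0")

```text
t: 4.82
tool_pos: [0.4746, -0.2373, 0.2429]
tool_rot: [0.746, 0.666, -0.001, -0.002]
force: [-0.2, 0.4, -4.5]
opening: 0.63
gripper_force: 50.0
```

```bash
cat >> h.py <<'E'
def tq(n=8):
    """mean force and moment, tool axes; a camera call passes the time"""
    F=[];Q=[]
    for i in range(n):
        s=manip.observe();M=R.from_quat(s["tool_rot"]).as_matrix()
        F.append(M.T@s["force"]);Q.append(M.T@s["wrist_torque"]);imaging.capture("top")
    print("t",s["t"],"F",np.mean(F,0).round(2),"Q",np.mean(Q,0).round(4),"sd",np.std(Q,0).round(4),"open",s["opening"]*.0881,s["gripper_force"],s["tool_pos"].round(4),s["tool_rot"].round(3))
E
python3 -c "
from h import *
tq()"
```

```text
t 5.175 F [ 0.11 -0.21  3.76] Q [-0.0944 -0.0205  0.0113] sd [0.0322 0.021  0.0187] open 0.055639743710927524 49.99920766800642 [ 0.4755 -0.2378  0.2443] [ 0.746  0.666 -0.    -0.001]
```

Call:
apply_moves(steps="0.03 0.06 0 0 0; 0.03 -0.06 0 0 0; 0.03 0.06 0 0 0; 0.03 -0.06 0 0 0; 0.03 0.06 0 0 0; 0.03 0 0 0 0; 0.03 0 0 0 0; 0.03 0 0 0 0; 0.03 0 0 0 0; 0.03 0 0 0 0")

```text
t: 6.48
tool_pos: [0.4829, -0.1785, 0.2457]
tool_rot: [0.746, 0.666, -0.0, 0.0]
force: [-0.5, 0.8, -3.7]
opening: 0.63
gripper_force: 50.0
```

```bash
python3 -c "
from h import *
tq()"
```

```text
t 6.825 F [ 0.1  -0.06  3.72] Q [-0.081  -0.0385 -0.0068] sd [0.0414 0.0318 0.0305] open 0.05552769399036335 49.99916564673185 [ 0.4828 -0.1784  0.2457] [ 0.746  0.666  0.    -0.   ]
```

Call:
apply_moves(steps="0.03 -0.06 0 0 0; 0.03 0.06 0 0 0; 0.03 -0.06 0 0 0; 0.03 0.06 0 0 0; 0.03 -0.06 0 0 0; 0.03 0 0 0 0; 0.03 0 0 0 0; 0.03 0 0 0 0; 0.03 0 0 0 0; 0.03 0 0 0 0")

```text
t: 8.12
tool_pos: [0.4759, -0.238, 0.2457]
tool_rot: [0.746, 0.666, 0.0, 0.0]
force: [0.1, -1.0, -3.7]
opening: 0.632
gripper_force: 50.0
```

```bash
python3 -c "
from h import *
tq()"
```

```text
t 8.475 F [-0.17  0.05  3.89] Q [-0.0729 -0.0288 -0.0038] sd [0.042  0.0214 0.0336] open 0.055579127024554434 49.99911457300186 [ 0.476  -0.238   0.2457] [ 0.746  0.666  0.    -0.   ]
```

The moment about tool y stayed near -0.03 Nm after both shakes. A ball would have swung it by 0.16 Nm, so R is packed. I set it back where it stood and go on to the middle tin.

Call:
apply_moves(steps="0.03 0 0 0.05 0; 0.03 0 0 0.06 0; 0.03 0 0 0.06 0; 0.03 0 0 0.03 0; 0.03 0 0 0.013 0; 0.03 0 0 0.006 0; 0.03 0 0 0 0; 0.03 0 0 0 0")

```text
t: 9.52
tool_pos: [0.4774, -0.2388, 0.0283]
tool_rot: [0.746, 0.666, 0.001, 0.002]
force: [-0.8, -0.9, -4.6]
opening: 0.631
gripper_force: 50.0
```

Call:
apply_moves(steps="0.088 0 0 0 0; 0.088 0 0 0 0; 0.088 0 0 0 0; 0.088 0 0 0 0; 0.088 0 0 0 0; 0.088 0 0 -0.03 0; 0.088 0 0 -0.06 0; 0.088 0 0 -0.06 0; 0.088 0 0 0 0; 0.088 0 0 0 0")

```text
t: 10.78
tool_pos: [0.4758, -0.2379, 0.1765]
tool_rot: [0.746, 0.666, 0.0, -0.0]
force: [0.0, 0.5, -0.3]
opening: 1.001
gripper_force: 0.0
```

```bash
python3 - <<'E'
from h import *
print(*plan(.4769,-.0155,1.738),sep="\n")
s=manip.observe();print(s["opening"],s["t"])
E
```

```text
[ 2.21119188e-01 -2.39766845e-02  8.35907893e-06]
-0.2801964402973094
1.4578035597026906
[ 0.47579205 -0.23791256  0.17648945]
[-5.10516169e-01  4.23889685e-02  1.97652009e+00  2.69058689e-05
  1.12271739e+00 -3.97535059e-01]
1.0010259498155025 10.775
```

Call:
apply_moves(steps="0.088 0.055 -0.006 0 0; 0.088 0.055 -0.006 0 0; 0.088 0.055 -0.006 0 0; 0.088 0.056 -0.006 0 0; 0.088 0 0 0.02 -0.14; 0.088 0 0 0.02 -0.14; 0.088 0 0 0 0; 0.088 0 0 0 0")

```text
t: 11.78
tool_pos: [0.4764, -0.0158, 0.1358]
tool_rot: [0.647, 0.763, -0.001, -0.001]
force: [0.0, -0.4, 0.5]
opening: 0.997
gripper_force: 0.0
```

```bash
python3 - <<'E'
from h import *
import cv2
print(*plan(.4769,-.0155,1.738),sep="\n")
cv2.imwrite("pics/wrist2.png",imaging.capture("wrist"))
print([d for d in spotter.pinpoint("tin_a","wrist") if abs(d["position"][1]+.015)<.05])
E
```

```text
[ 2.55124428e-04  5.26926126e-04 -9.72762142e-07]
-0.0028000709166353666
1.7351999290833646
[ 0.47642193 -0.01583792  0.13583599]
[-8.55087664e-02 -2.13971938e-02  2.12246562e+00  2.91507871e-05
  1.04271943e+00 -2.49927686e-01]
[{'position': [0.4818, -0.0152, -0.0001], 'p': 0.8}]
```

View pics/wrist2.png

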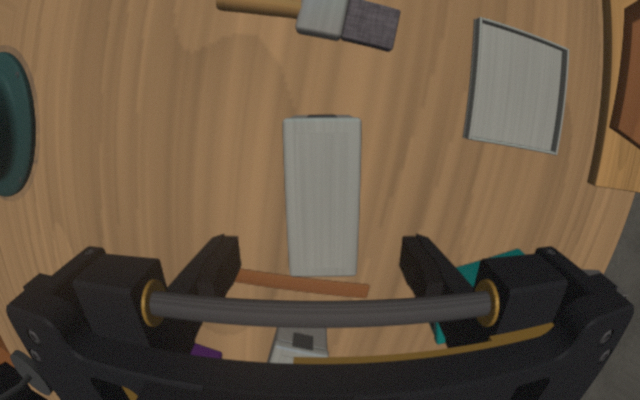

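The middle tin is centred and aligned (px 322,197), and the stick lies clear of the fingers.

Call:
apply_moves(steps="0.088 0 0 0.045 0; 0.088 0 0 0.04 0; 0.088 0 0 0.025 0; 0.088 0 0 0 0; 0.03 0 0 0 0; 0.03 0 0 0 0; 0.03 0 0 0 0; 0.03 0 0 0 0; 0.03 0 0 0 0; 0.03 0 0 0 0")

```text
t: 13.12
tool_pos: [0.478, -0.0158, 0.0277]
tool_rot: [0.646, 0.764, 0.0, 0.001]
force: [-0.9, 0.1, 6.9]
opening: 0.629
gripper_force: 50.0
```

Call:
apply_moves(steps="0.03 0 0 -0.02 0; 0.03 0 0 -0.04 0; 0.03 0 0 -0.06 0; 0.03 0 0 -0.06 0; 0.03 0 0 -0.04 0; 0.03 0.06 0 0 0; 0.03 -0.06 0 0 0; 0.03 0.06 0 0 0; 0.03 -0.06 0 0 0; 0.03 0.06 0 0 0")

```text
t: 14.38
tool_pos: [0.4682, 0.0334, 0.2454]
tool_rot: [0.653, 0.758, -0.002, 0.001]
force: [0.1, 2.2, -3.8]
opening: 0.631
gripper_force: 50.0
```

Call:
apply_moves(steps="0.03 0 0 0 0; 0.03 0 0 0 0; 0.03 0 0 0 0; 0.03 0 0 0 0; 0.03 0 0 0 0")

```text
t: 15.0
tool_pos: [0.4672, 0.0435, 0.2467]
tool_rot: [0.646, 0.764, -0.0, 0.0]
force: [0.4, -0.5, -3.4]
opening: 0.631
gripper_force: 50.0
```

```bash
python3 -c "
from h import *
tq()"
```

```text
t 15.35 F [-0.07  0.34  4.32] Q [-0.0793 -0.0362 -0.0014] sd [0.05   0.0209 0.0231] open 0.05576995082224152 49.98512702062726 [0.4672 0.0434 0.2468] [0.646 0.764 0.    0.   ]
```

Call:
apply_moves(steps="0.03 -0.06 0 0 0; 0.03 0.06 0 0 0; 0.03 -0.06 0 0 0; 0.03 0.06 0 0 0; 0.03 -0.06 0 0 0; 0.03 0 0 0 0; 0.03 0 0 0 0; 0.03 0 0 0 0; 0.03 0 0 0 0; 0.03 0 0 0 0")

```text
t: 16.65
tool_pos: [0.477, -0.0158, 0.2467]
tool_rot: [0.646, 0.764, 0.0, -0.0]
force: [0.3, -0.5, -3.9]
opening: 0.63
gripper_force: 50.0
```

```bash
python3 -c "
from h import *
tq()"
```

```text
t 17.0 F [0.08 0.13 4.38] Q [-0.0545 -0.0615  0.0025] sd [0.0311 0.0329 0.0273] open 0.055865858913991186 49.985466096550226 [ 0.4771 -0.0157  0.2467] [0.646 0.764 0.    0.   ]
```

The middle tin (M) also shows no swing in the moment, so it goes back and I move to the left tin, which should show a clear one.

Call:
apply_moves(steps="0.03 0 0 0.05 0; 0.03 0 0 0.06 0; 0.03 0 0 0.06 0; 0.03 0 0 0.03 0; 0.03 0 0 0.013 0; 0.03 0 0 0.006 0; 0.03 0 0 0 0; 0.03 0 0 0 0")

```text
t: 18.05
tool_pos: [0.4786, -0.0159, 0.0292]
tool_rot: [0.646, 0.764, 0.001, 0.001]
force: [0.1, 0.5, -4.1]
opening: 0.628
gripper_force: 50.0
```

Call:
apply_moves(steps="0.088 0 0 0 0; 0.088 0 0 0 0; 0.088 0 0 0 0; 0.088 0 0 0 0; 0.088 0 0 0 0; 0.088 0 0 -0.03 0; 0.088 0 0 -0.06 0; 0.088 0 0 -0.06 0; 0.088 0 0 0 0; 0.088 0 0 0 0")

```text
t: 19.3
tool_pos: [0.4769, -0.0158, 0.1775]
tool_rot: [0.646, 0.764, 0.0, 0.0]
force: [0.8, 0.5, 0.9]
opening: 0.998
gripper_force: 0.0
```

```bash
python3 - <<'E'
from h import *
print(*plan(.4560,.2553,2.063),sep="\n")
E
```

```text
[ 2.70754724e-01  2.44810965e-02 -2.83539969e-06]
-0.32523847065766187
1.7377615293423383
[ 0.47685622 -0.01575804  0.17747748]
[-8.52416252e-02 -6.65208210e-02  2.08217459e+00 -6.63186891e-06
  1.12591086e+00 -2.52203974e-01]
```

Call:
apply_moves(steps="0.088 0.054 0.005 0 0; 0.088 0.054 0.005 0 0; 0.088 0.054 0.005 0 0; 0.088 0.054 0.005 0 0; 0.088 0.055 0.0045 0 0; 0.088 0 0 0.02 -0.163; 0.088 0 0 0.02 -0.163; 0.088 0 0 0 0; 0.088 0 0 0 0")

```text
t: 20.42
tool_pos: [0.4557, 0.2551, 0.1368]
tool_rot: [0.514, 0.858, -0.001, -0.001]
force: [0.1, 0.5, -0.0]
opening: 0.996
gripper_force: 0.0
```

```bash
python3 - <<'E'
from h import *
import cv2
print(*plan(.4560,.2553,2.063),sep="\n")
cv2.imwrite("pics/wrist3.png",imaging.capture("wrist"))
print([d for d in spotter.pinpoint("tin_a","wrist") if abs(d["position"][1]-.255)<.05])
E
```

```text
[ 4.15201029e-06  3.87562382e-04 -8.02288918e-07]
-0.002135583712295386
2.060864416287705
[0.45566001 0.25511392 0.13678873]
[ 4.62670866e-01  6.53946137e-02  2.03172132e+00  4.40462306e-05
  1.04654965e+00 -2.74194093e-02]
[{'position': [0.4525, 0.2573, -0.0003], 'p': 0.69}]
```

View pics/wrist3.png

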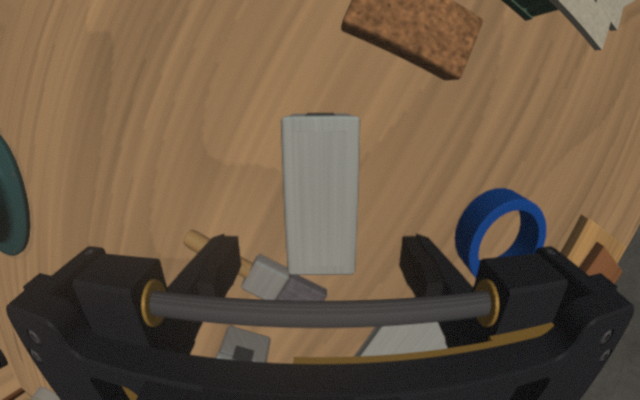

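The left tin is centred and aligned (px 321,195). In world coordinates the brush is about 10 cm away from the fingers.

Call:
apply_moves(steps="0.088 0 0 0.045 0; 0.088 0 0 0.04 0; 0.088 0 0 0.025 0; 0.088 0 0 0 0; 0.03 0 0 0 0; 0.03 0 0 0 0; 0.03 0 0 0 0; 0.03 0 0 0 0; 0.03 0 0 0 0; 0.03 0 0 0 0")

```text
t: 21.78
tool_pos: [0.4564, 0.2556, 0.0287]
tool_rot: [0.513, 0.858, 0.0, 0.0]
force: [-1.8, -0.8, 6.7]
opening: 0.632
gripper_force: 50.0
```

Call:
apply_moves(steps="0.03 0 0 -0.02 0; 0.03 0 0 -0.04 0; 0.03 0 0 -0.06 0; 0.03 0 0 -0.06 0; 0.03 0 0 -0.04 0; 0.03 0.06 0 0 0; 0.03 -0.06 0 0 0; 0.03 0.06 0 0 0; 0.03 -0.06 0 0 0; 0.03 0.06 0 0 0")

```text
t: 23.02
tool_pos: [0.4335, 0.2997, 0.2466]
tool_rot: [0.52, 0.854, -0.002, 0.002]
force: [-0.5, 3.1, -4.2]
opening: 0.634
gripper_force: 50.0
```

Call:
apply_moves(steps="0.03 0 0 0 0; 0.03 0 0 0 0; 0.03 0 0 0 0; 0.03 0 0 0 0; 0.03 0 0 0 0")

```text
t: 23.65
tool_pos: [0.4278, 0.3084, 0.2477]
tool_rot: [0.513, 0.858, -0.0, 0.0]
force: [-0.1, 0.0, -4.6]
opening: 0.632
gripper_force: 50.0
```

```bash
python3 -c "
from h import *
tq()"
```

```text
t 24.0 F [-0.14 -0.05  4.09] Q [-0.0906 -0.099  -0.0087] sd [0.025  0.03   0.0199] open 0.05566886521006071 49.997715298086405 [0.4278 0.3084 0.2478] [0.513 0.858 0.    0.   ]
```

Call:
apply_moves(steps="0.03 -0.06 0 0 0; 0.03 0.06 0 0 0; 0.03 -0.06 0 0 0; 0.03 0.06 0 0 0; 0.03 -0.06 0 0 0; 0.03 0 0 0 0; 0.03 0 0 0 0; 0.03 0 0 0 0; 0.03 0 0 0 0; 0.03 0 0 0 0")

```text
t: 25.3
tool_pos: [0.4562, 0.2555, 0.2477]
tool_rot: [0.513, 0.858, 0.0, -0.0]
force: [0.5, 0.7, -4.1]
opening: 0.627
gripper_force: 50.0
```

```bash
python3 -c "
from h import *
tq()
print(plan(.662,.1183,2.063))"
```

```text
t 25.65 F [0.11 0.28 4.17] Q [-0.0962 -0.0842  0.0096] sd [0.0193 0.0235 0.0338] open 0.055916248425635764 49.9977214448154 [0.4562 0.2556 0.2477] [ 0.513  0.858  0.    -0.   ]
(array([-2.18298851e-01,  1.16293877e-01, -3.92387665e-06]), np.float64(0.0007776694469718848), np.float64(2.063777669446972), array([0.45624284, 0.25556852, 0.24772205]), array([ 4.62960993e-01, -3.11543918e-02,  1.91473237e+00,  2.49918641e-05,
        1.25800505e+00, -3.00280396e-02]))
```

The left tin's moment (about -0.09) differs from the others (-0.03 and -0.05) but didn't swing. The ball may have bounced back each time. I test with longer constant-speed strokes and read the moment in motion, where inertia drops out.

Call:
apply_moves(steps="0.03 -0.04 0 0 0; 0.03 -0.04 0 0 0; 0.03 -0.04 0 0 0; 0.03 -0.04 0 0 0; 0.03 -0.04 0 0 0; 0.03 -0.04 0 0 0")

```text
t: 26.45
tool_pos: [0.5704, 0.043, 0.2477]
tool_rot: [0.513, 0.858, 0.0, 0.0]
force: [0.4, 0.5, -5.0]
opening: 0.63
gripper_force: 50.0
```

```bash
cat >> h.py <<'E'
def one():
    s=manip.observe();M=R.from_quat(s["tool_rot"]).as_matrix()
    print(s["t"],(M.T@s["force"]).round(2),(M.T@s["wrist_torque"]).round(3))
E
python3 -c "
from h import *
one()"
```

```text
26.45 [0.28 0.62 5.03] [-0.089 -0.076 -0.039]
```

Call:
apply_moves(steps="0.03 -0.04 0 0 0")

```text
t: 26.58
tool_pos: [0.5893, 0.0077, 0.2477]
tool_rot: [0.513, 0.858, 0.0, 0.0]
force: [0.4, -0.8, -3.8]
opening: 0.631
gripper_force: 50.0
```

```bash
python3 -c "
from h import *
one()"
```

```text
26.575 [-0.89 -0.08  3.84] [-0.106 -0.053  0.008]
```

Call:
apply_moves(steps="0.03 -0.04 0 0 0")

```text
t: 26.7
tool_pos: [0.6083, -0.0276, 0.2476]
tool_rot: [0.513, 0.858, 0.0, -0.0]
force: [-0.8, 0.2, -4.4]
opening: 0.629
gripper_force: 50.0
```

```bash
python3 -c "
from h import *
one()"
```

```text
26.7 [ 0.54 -0.58  4.35] [-0.125 -0.111  0.008]
```

Call:
apply_moves(steps="0.03 0.04 0 0 0; 0.03 0.04 0 0 0; 0.03 0.04 0 0 0; 0.03 0.04 0 0 0; 0.03 0.04 0 0 0")

```text
t: 27.32
tool_pos: [0.5124, 0.1509, 0.2478]
tool_rot: [0.513, 0.858, 0.0, 0.0]
force: [-1.0, 0.1, -4.1]
opening: 0.633
gripper_force: 50.0
```

```bash
python3 -c "
from h import *
one()"
```

```text
27.325 [ 0.57 -0.81  4.11] [-0.066 -0.056  0.004]
```

Call:
apply_moves(steps="0.03 0.04 0 0 0")

```text
t: 27.45
tool_pos: [0.4934, 0.1861, 0.2478]
tool_rot: [0.513, 0.858, 0.0, 0.0]
force: [0.7, -0.5, -4.3]
opening: 0.631
gripper_force: 50.0
```

```bash
python3 -c "
from h import *
one()"
```

```text
27.45 [-0.8   0.42  4.32] [-0.111 -0.148  0.044]
```

Call:
apply_moves(steps="0.03 0.04 0 0 0")

```text
t: 27.58
tool_pos: [0.4745, 0.2214, 0.2478]
tool_rot: [0.513, 0.858, 0.0, 0.0]
force: [0.5, -0.1, -3.7]
opening: 0.631
gripper_force: 50.0
```

```bash
python3 -c "
from h import *
one()"
```

```text
27.575 [-0.27  0.38  3.72] [-0.069 -0.106 -0.001]
```

Call:
apply_moves(steps="0.03 0.04 0 0 0")

```text
t: 27.7
tool_pos: [0.4556, 0.2566, 0.2479]
tool_rot: [0.513, 0.858, 0.0, 0.0]
force: [0.7, 0.4, -3.9]
opening: 0.631
gripper_force: 50.0
```

```bash
python3 -c "
from h import *
one()"
```

```text
27.7 [0.03 0.83 3.85] [-0.127 -0.077  0.029]
```

Call:
apply_moves(steps="0.03 0 0 0 0; 0.03 0 0 0 0; 0.03 0 0 0 0; 0.03 0 0 0 0; 0.03 0 0 0 0; 0.03 0 0 0 0")

```text
t: 28.45
tool_pos: [0.4564, 0.2553, 0.2477]
tool_rot: [0.513, 0.858, -0.0, 0.0]
force: [-0.3, -0.2, -5.1]
opening: 0.631
gripper_force: 50.0
```

```bash
python3 -c "
from h import *
tq(10)"
```

```text
t 28.9 F [ 0.08 -0.02  4.17] Q [-0.0842 -0.0871  0.0131] sd [0.0194 0.0261 0.0316] open 0.055845976069645205 49.997672103345394 [0.4562 0.2556 0.2477] [ 0.513  0.858 -0.    -0.   ]
```

Call:
apply_moves(steps="0.03 -0.06 0 0 0; 0.03 -0.06 0 0 0; 0.03 -0.06 0 0 0; 0.03 -0.06 0 0 0")

```text
t: 29.45
tool_pos: [0.5706, 0.0425, 0.2479]
tool_rot: [0.513, 0.858, 0.0, 0.0]
force: [0.5, 0.1, -3.5]
opening: 0.628
gripper_force: 50.0
```

```bash
python3 -c "
from h import *
one()"
```

```text
29.45 [-0.17  0.47  3.5 ] [-0.131 -0.075 -0.045]
```

Call:
apply_moves(steps="0.03 -0.06 0 0 0")

```text
t: 29.58
tool_pos: [0.5991, -0.0105, 0.2479]
tool_rot: [0.513, 0.858, 0.0, 0.0]
force: [1.3, 0.6, -3.8]
opening: 0.63
gripper_force: 50.0
```

```bash
python3 -c "
from h import *
one()"
```

```text
29.575 [-0.04  1.42  3.84] [-0.15  -0.047  0.023]
```

Call:
apply_moves(steps="0.03 -0.06 0 0 0")

```text
t: 29.7
tool_pos: [0.6274, -0.0634, 0.2477]
tool_rot: [0.513, 0.858, 0.0, 0.0]
force: [0.2, 0.9, -3.7]
opening: 0.63
gripper_force: 50.0
```

```bash
python3 -c "
from h import *
one()"
```

```text
29.7 [0.73 0.58 3.65] [-0.163 -0.081  0.022]
```

Call:
apply_moves(steps="0.03 0.06 0 0 0; 0.03 0.06 0 0 0; 0.03 0.06 0 0 0")

```text
t: 30.08
tool_pos: [0.5409, 0.0976, 0.2473]
tool_rot: [0.514, 0.858, 0.0, -0.0]
force: [0.5, 1.0, -3.8]
opening: 0.633
gripper_force: 50.0
```

```bash
python3 -c "
from h import *
one()"
```

```text
30.075 [0.64 0.87 3.81] [-0.199  0.016 -0.   ]
```

Call:
apply_moves(steps="0.03 0.06 0 0 0")

```text
t: 30.2
tool_pos: [0.5122, 0.1511, 0.2477]
tool_rot: [0.514, 0.858, 0.0, 0.0]
force: [1.0, 0.7, -3.7]
opening: 0.628
gripper_force: 50.0
```

```bash
python3 -c "
from h import *
one()"
```

```text
30.2 [0.13 1.15 3.68] [-0.117 -0.018  0.025]
```

Call:
apply_moves(steps="0.03 0.06 0 0 0")

```text
t: 30.32
tool_pos: [0.4837, 0.2042, 0.2479]
tool_rot: [0.513, 0.858, 0.0, 0.0]
force: [0.7, 0.4, -3.6]
opening: 0.63
gripper_force: 50.0
```

```bash
python3 -c "
from h import *
one()"
```

```text
30.325 [0.   0.8  3.64] [-0.136 -0.072  0.014]
```

Call:
apply_moves(steps="0.03 0.06 0 0 0")

```text
t: 30.45
tool_pos: [0.4552, 0.2571, 0.2479]
tool_rot: [0.513, 0.858, 0.0, 0.0]
force: [0.3, 0.9, -3.7]
opening: 0.632
gripper_force: 50.0
```

```bash
python3 -c "
from h import *
one();print(manip.observe()['tool_pos'])"
```

```text
30.45 [0.67 0.68 3.67] [-0.129 -0.073 -0.003]
[0.45521812 0.25711222 0.24791231]
```

The left tin's moment doesn't follow the strokes, so it is packed. It goes back, and the middle tin gets the longer test.

Call:
apply_moves(steps="0.03 0 0 0 0; 0.03 0 0 0.05 0; 0.03 0 0 0.06 0; 0.03 0 0 0.06 0; 0.03 0 0 0.03 0; 0.03 0 0 0.013 0; 0.03 0 0 0.006 0; 0.03 0 0 0 0; 0.03 0 0 0 0; 0.088 0 0 0 0")

```text
t: 31.7
tool_pos: [0.4577, 0.2563, 0.0304]
tool_rot: [0.513, 0.858, 0.001, 0.001]
force: [1.0, 0.6, 0.8]
opening: 0.727
gripper_force: 0.0
```

Call:
apply_moves(steps="0.088 0 0 0 0; 0.088 0 0 0 0; 0.088 0 0 0 0; 0.088 0 0 0 0; 0.088 0 0 -0.03 0; 0.088 0 0 -0.06 0; 0.088 0 0 -0.03 0.163; 0.088 0 0 0 0.163; 0.088 0 0 0 0")

```text
t: 32.83
tool_pos: [0.4563, 0.2556, 0.1492]
tool_rot: [0.645, 0.764, 0.0, 0.0]
force: [0.5, 0.6, -0.3]
opening: 0.998
gripper_force: 0.0
```

```bash
python3 - <<'E'
from h import *
print(*plan(.4773,-.0158,1.737),sep="\n"); tq(4)
E
```

```text
[-2.71078224e-01 -2.49356346e-02 -8.54825297e-05]
0.0025811879030819274
1.739581187903082
[0.45634438 0.25561492 0.14915746]
[4.62957614e-01 5.18411048e-02 2.02097450e+00 2.02180480e-05
 1.06798637e+00 2.94163109e-01]
t 32.975 F [-0.16  0.35  0.56] Q [-0.0953 -0.0701 -0.0091] sd [0.0135 0.0128 0.0358] open 0.08795537986034052 0.0 [0.4556 0.2552 0.1479] [ 0.645  0.764 -0.001 -0.   ]
```

Call:
apply_moves(steps="0.088 -0.054 -0.005 0 0; 0.088 -0.054 -0.005 0 0; 0.088 -0.054 -0.005 0 0; 0.088 -0.054 -0.005 0 0; 0.088 -0.055 -0.005 0.03 0; 0.088 0 0 0.03 0; 0.088 0 0 0.03 0; 0.088 0 0 0.02 0; 0.088 0 0 0.01 0; 0.088 0 0 0 0")

```text
t: 34.28
tool_pos: [0.4759, -0.0154, 0.0281]
tool_rot: [0.645, 0.764, -0.001, -0.001]
force: [-0.6, -0.8, -0.5]
opening: 0.999
gripper_force: 0.0
```

Call:
apply_moves(steps="0.03 0 0 0 0; 0.03 0 0 0 0; 0.03 0 0 0 0; 0.03 0 0 0 0; 0.03 0 0 0 0; 0.03 0 0 -0.02 0; 0.03 0 0 -0.05 0; 0.03 0 0 -0.06 0; 0.03 0 0 -0.06 0; 0.03 0 0 -0.03 0")

```text
t: 35.52
tool_pos: [0.4769, -0.0156, 0.2515]
tool_rot: [0.646, 0.764, 0.001, 0.001]
force: [0.2, 0.1, -4.9]
opening: 0.631
gripper_force: 50.0
```

Call:
apply_moves(steps="0.03 -0.06 0 0 0; 0.03 -0.06 0 0 0; 0.03 -0.06 0 0 0; 0.03 -0.06 0 0 0")

```text
t: 36.02
tool_pos: [0.5153, -0.2534, 0.2469]
tool_rot: [0.646, 0.764, -0.0, -0.002]
force: [0.4, 0.4, -4.4]
opening: 0.628
gripper_force: 50.0
```

```bash
python3 -c "
from h import *
one()"
```

```text
36.025 [0.27 0.46 4.38] [-0.174 -0.13   0.061]
```

Call:
apply_moves(steps="0.03 -0.06 0 0 0")

```text
t: 36.15
tool_pos: [0.5252, -0.3126, 0.2467]
tool_rot: [0.646, 0.764, -0.0, -0.002]
force: [1.2, 0.6, -5.4]
opening: 0.631
gripper_force: 50.0
```

```bash
python3 -c "
from h import *
one()"
```

```text
36.15 [0.37 1.32 5.4 ] [-0.178 -0.062 -0.029]
```

Call:
apply_moves(steps="0.03 -0.06 0 0 0")

```text
t: 36.28
tool_pos: [0.5353, -0.3717, 0.2465]
tool_rot: [0.646, 0.764, -0.0, -0.002]
force: [2.3, 1.0, -4.3]
opening: 0.631
gripper_force: 50.0
```

```bash
python3 -c "
from h import *
one()"
```

```text
36.275 [0.59 2.45 4.27] [-0.158 -0.173 -0.026]
```

Call:
apply_moves(steps="0.03 0.06 0 0 0; 0.03 0.06 0 0 0; 0.03 0.06 0 0 0; 0.03 0.06 0 0 0")

```text
t: 36.78
tool_pos: [0.4945, -0.1319, 0.2466]
tool_rot: [0.646, 0.763, -0.001, -0.002]
force: [0.5, -0.3, -5.0]
opening: 0.628
gripper_force: 50.0
```

```bash
python3 -c "
from h import *
one()"
```

```text
36.775 [-0.39  0.48  5.03] [-0.127  0.093  0.043]
```

Call:
apply_moves(steps="0.03 0.06 0 0 0")

```text
t: 36.9
tool_pos: [0.4844, -0.0727, 0.2468]
tool_rot: [0.646, 0.763, -0.001, -0.002]
force: [0.8, 0.5, -4.2]
opening: 0.632
gripper_force: 50.0
```

```bash
python3 -c "
from h import *
one()"
```

```text
36.9 [0.38 0.93 4.23] [-0.14   0.031 -0.011]
```

Call:
apply_moves(steps="0.03 0.06 0 0 0")

```text
t: 37.02
tool_pos: [0.4744, -0.0137, 0.247]
tool_rot: [0.646, 0.763, -0.001, -0.002]
force: [1.4, -0.5, -4.3]
opening: 0.633
gripper_force: 50.0
```

```bash
python3 -c "
from h import *
one();print(manip.observe()['tool_pos'],manip.observe()['opening'])"
```

```text
37.025 [-0.73  1.33  4.25] [-0.201  0.011  0.036]
[ 0.47444053 -0.01370851  0.24698853] 0.6326582472895287
```

The middle tin's moment is about -0.12 in the -x stroke and +0.045 in the +x stroke. The 0.167 Nm swing matches the ball running end to end (0.16 Nm), so this is the tin. I carry it over to the tray.

Call:
apply_moves(steps="0.03 0 0 0 0; 0.03 0 0 0 0; 0.03 0 0 0 0; 0.03 0 0 0 0")

```text
t: 37.52
tool_pos: [0.4767, -0.0168, 0.2486]
tool_rot: [0.646, 0.763, -0.0, -0.0]
force: [0.4, 0.2, -4.7]
opening: 0.63
gripper_force: 50.0
```

```bash
python3 -c "
from h import *
tq(6)
print(plan(.662,.1183,1.737))"
```

```text
t 37.775 F [-0.21  0.01  4.68] Q [-0.0737 -0.1276  0.0207] sd [0.0314 0.0282 0.0287] open 0.05544267471505824 49.99346634373069 [ 0.4767 -0.0161  0.2489] [ 0.646  0.763 -0.    -0.   ]
(array([ 1.01700811e-01,  2.05017207e-01, -2.24099744e-05]), np.float64(6.184256033958668e-05), np.float64(1.7370618425603397), array([ 0.47664158, -0.01592878,  0.24885178]), array([-8.56181115e-02, -1.24463308e-01,  1.99905950e+00, -3.42597998e-05,
        1.26709761e+00, -2.51873380e-01]))
```

Call:
apply_moves(steps="0.03 0.005 0.01 0 0; 0.03 0.01 0.02 0 0; 0.03 0.012 0.025 0 0; 0.03 0.012 0.025 0 0; 0.03 0.012 0.025 0 0; 0.03 0.012 0.025 0.01 0; 0.03 0.012 0.025 0.015 0; 0.03 0.012 0.023 0.015 0; 0.03 0.01 0.018 0.015 0; 0.03 0.005 0.009 0.009 0")

```text
t: 39.08
tool_pos: [0.6628, 0.1211, 0.1829]
tool_rot: [0.645, 0.764, -0.0, -0.001]
force: [-0.2, -0.2, -5.2]
opening: 0.63
gripper_force: 50.0
```

Call:
apply_moves(steps="0.03 0 0 0 0; 0.03 0 0 0 0; 0.03 0 0 0 0; 0.03 0 0 0 0; 0.03 0 0 0 0; 0.03 0 0 0 0; 0.03 0 0 0 0; 0.03 0 0 0 0")

```text
t: 40.08
tool_pos: [0.6618, 0.1191, 0.1848]
tool_rot: [0.646, 0.764, -0.0, -0.0]
force: [0.3, -0.2, -4.5]
opening: 0.632
gripper_force: 50.0
```

```bash
python3 - <<'E'
from h import *
import cv2
tq(3); print(plan(.662,.1183,1.737)[0])
a=imaging.capture("scene");b=imaging.capture("top");cv2.imwrite("pics/end.png",np.vstack([a[60:320],b[40:320]]))
for d in spotter.pinpoint("tin_a","top")+spotter.pinpoint("tin_a","scene"): print(d)
E
```

```text
t 40.175 F [0.03 0.06 4.73] Q [-0.0884 -0.1521 -0.0135] sd [0.0157 0.0243 0.0235] open 0.05568907194187578 49.99360766261816 [0.6618 0.1191 0.1848] [ 0.646  0.764 -0.    -0.   ]
[-8.66426288e-04  7.52592681e-05 -3.39912342e-09]
{'position': [0.6769, -0.1, 0.0024], 'p': 0.95}
{'position': [0.3149, -0.2842, 0.0018], 'p': 0.92}
{'position': [0.4618, 0.2593, -0.0038], 'p': 0.91}
{'position': [0.4765, -0.2391, 0.002], 'p': 0.73}
{'position': [0.316, -0.2819, 0.0008], 'p': 0.96}
{'position': [0.4634, 0.261, -0.0008], 'p': 0.95}
{'position': [0.4798, -0.2418, -0.0015], 'p': 0.85}
{'position': [0.6612, 0.1154, 0.155], 'p': 0.72}
{'position': [0.6764, -0.1056, 0.0027], 'p': 0.72}
```

View pics/end.png

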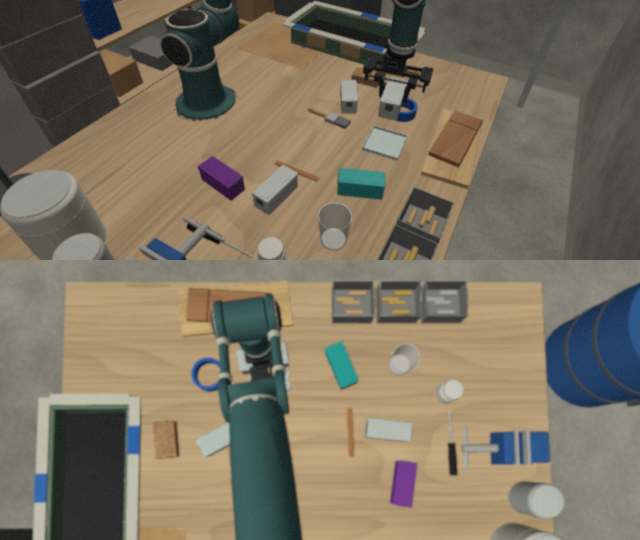

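The tin is held upright above the tray (scene px about 394,97) with its underside at about 0.155 m. The other two tins stand where they were, and nothing else has moved. I hand the job in.

```bash
python3 -c "
from rig import manip
print(manip.close_job())"
```

```text
the job is handed in; nothing more can be done
None
```

The ball is in the middle tin, which I handed in at about 40 s, held upright and still about 15 cm above the middle of the tray; the other two tins are back upright in their places and nothing else appears moved.

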